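# Index the noodle-press die tray by one place

### The arm

A 7-joint arm with a two-finger parallel gripper is mounted at the origin on the work surface. World frame = base frame: x ahead of the robot, y to its left, z up, the work surface at z = 0. Lengths are in m, angles in rad, forces in N, time in s.
With the tool pointing down it reaches from about 0.425 to 0.925 m from the base axis. Payload 6.8 kg.
Tool frame: the origin (TCP) lies on the front face of the gripper's body, between the roots of the fingers; the fingertips stand 73 mm ahead of it and the grasp point (between the pads) lies 54 mm ahead of it (env.nose_length is the distance from the TCP to the fingertips, in m); z points along the fingers, y is the direction in which the jaws open and shut (so a half turn about z gives the same grasp; the last joint's range is limited). The gripper opens to 85 mm and grips with 20 to 120 N. Pads are 22 mm wide; open, the fingers measure 114 mm over their backs; the gripper's body (76 mm by 85 mm) begins 54 mm behind the grasp point. The pads swing forward as they close: fully open they stand 13 mm farther back than shut.
Start: joints at [-0.108, 0.477, 0.022, 1.555, -0.011, 1.109, -0.083], TCP at [0.675, 0, 0.304] pointing down, gripper open.
Joint ranges: [-2.96, 2.96], [-0.34, 2.1], [-1.41, 1.46], [0.24, 2.44], [-1.37, 4.51], [0.17, 1.92], [-2.96, 2.96]. Speed limits (rad/s): [2.39, 2.39, 3.14, 3.14, 3.14, 3.14, 3.14].

### API

Orientations are given as a unit quaternion [w, x, y, z].
In Python, from cell import env, kin, camera, calibration, job gives the robot as it stands. The module is installed in compiled form; this text tells all that it offers. Calls block until the motion is done:
- env.reach(position, orientation): joint-space move of the TCP to a pose.
- env.movel(position, velocity=0.15, rot=None, stop_force=None): straight line of the TCP; rot=None keeps the orientation; velocity is the mean speed in m/s. With stop_force (N) it stops when the force on the tool has changed by that much, and returns True; else False.
- env.goto_joints(angles): joint-space move.
- env.grip(opening, f_grip=None): finger opening in m; f_grip is the grip in N (None keeps the last); returns when the fingers have stopped.
- env.dwell(seconds).
- kin.inverse_kinematics(position, orientation): joint angles nearest the present ones, or None.
- env.get_state(): the state.
- camera(name): name is "scene" or "side" or "wrist"; returns (picture, depth): 384x512x3 uint8, blue, green, red; 384x512 float32, m along the optical axis (not along the pixel's ray), 0 where there is no reading.
- calibration(name): a dict with "fx", "fy", "cx", "cy" (pixels), "rvec" (rotation vector, rad) and "tvec" (3), from world to camera coordinates, as OpenCV has them. Camera axes: x right, y down, z forward; pixel columns grow to the right and rows downward; lengths in m; the calibration is good to about 2 mm. A picture is of the moment at which its call begins: read the wrist's pose just before it. calibration takes no time and is no camera call; for the wrist camera it gives the pose at the moment of the call.
A pose or a line that the arm cannot do raises env.PlanningError and nothing moves.
- job.job_done(): hands the job in, once; it reports no verdict.
The state is a dict: "time": time; "qpos": joint angles; "joint_velocities": joint speeds; "joint_torque": joint torques, N m; "tcp_pos": TCP position; "orientation": TCP orientation; "force": force on the tool from outside, world axes, zero at the start; "torque": the same for the moment, N m; "opening": finger opening in m.
Only numpy, scipy, OpenCV 4.12 (cv2) and the standard library are available. Lean on these libraries where they do the work, as an engineer would, in place of code of your own. Each camera call takes 0.05 s, during which the arm holds its last target.

### The job

Move the three dies in the tray on by one place, sliding them one at a time into the empty place without lifting them: first the die with the bar grip into the pick-up place (the one with the hole in its floor), then the round-knob die into the place the bar die has left, then the pin die into the place the round-knob die has left. Push each die fully home against the rim at the end of its slide and press it on the rim firmly, with about 12 N, before you move on to the next, but never with more than 25 N. Leave the dies released and flat in the tray, and leave the bowl, brush and jar alone.

Things in the scene. Friction and masses are not known exactly. Their poses are not given: they have to be found in the camera images.
- tray: fixed tray floor: steel, 156 mm square, 6 mm thick, inside the rim. Origin: centre of its underside; x, y parallel to its sides. Four places, no walls between, about (+-39, +-39) mm from the middle. A die touches the rim with its centre 40 mm from the middle (4 mm play in all); one left short of the rim blocks the next.
- rim: rigid bamboo rim fixed round the tray: 156 mm square inside, 12 mm wide, top 30 mm above the table, level with the dies' tops. Origin and axes are those of the tray.
- pickup (a point): centre of the pick-up place, at tray x, y = (-39, -39) mm, on the tray's floor 6 mm above the table; marked by a dark round hole, 34 mm wide, in the floor. Empty at the start.
- bar_die: loose steel-cored hardwood block 76 x 76 x 24 mm, about 0.65 kg (sliding friction 1 to 3 N), with a steel bar grip on its top centre: 50 mm along the die's x, 18 mm along y, from 24 to 60 mm above its underside. Origin: centre of its underside, on the tray's floor; x, y as the tray's at the start. Starts in one of the two places beside the pick-up place: tray (+39, -39) or (-39, +39) mm.
- round_die: the same block with a round steel knob, 34 mm in diameter and 36 mm tall (24 to 60 mm above the die's underside). Origin and axes as for the bar die. It starts diagonally opposite the pick-up place, at tray (+39, +39) mm. Pushed high on its grip, any die bears on the rim with up to a third more than the push; a tightly clamped grip can tilt and jam its die.
- pin_die: the same block with a slim round steel pin, 16 mm in diameter and 52 mm tall (24 to 76 mm above the die's underside). Origin and axes as for the bar die. It starts in the other place beside the pick-up place.
- bowl: bystander: loose steel bowl, 130 mm wide, 55 mm high, standing to the left of the tray. Origin: centre of its underside.
- brush: bystander: loose flat brush, about 0.2 m long and under 30 mm high, lying to the right of the tray. Origin: centre of its underside.
- jar: bystander: loose lidded glass jar, 72 mm wide, 90 mm high, to the right of the tray. Origin: centre of its underside.
Not all that is in view belongs to the job. Leave any yellow look-alike of the round_die alone.

How it is judged:
On the way, in this order (a step that is already met when the one before it is completed fails the run):
1. the bar die, slid first, is home in the pick-up place (within 2 mm of the rim ahead of it) and pressed on the rim with at least 7 N, the other two still in their places ((((x of bar_die in the frame of tray below -0.038 m and y of bar_die in the frame of tray below -0.0345 m) and (x of round_die in the frame of tray above 0.0345 m and y of round_die in the frame of tray above 0.0345 m) and (x of pin_die in the frame of tray below -0.0345 m and y of pin_die in the frame of tray above 0.0345 m) and contact force between bar_die and rim above 7 N) or ((x of bar_die in the frame of tray below -0.0345 m and y of bar_die in the frame of tray below -0.038 m) and (x of round_die in the frame of tray above 0.0345 m and y of round_die in the frame of tray above 0.0345 m) and (x of pin_die in the frame of tray above 0.0345 m and y of pin_die in the frame of tray below -0.0345 m) and contact force between bar_die and rim above 7 N))), for 0.05 s.
2. the round-knob die is home in the place the bar die left, pressed on the rim with at least 7 N, the pin die still in its place ((((x of bar_die in the frame of tray below -0.038 m and y of bar_die in the frame of tray below -0.0345 m) and (x of round_die in the frame of tray above 0.0345 m and y of round_die in the frame of tray below -0.038 m) and (x of pin_die in the frame of tray below -0.0345 m and y of pin_die in the frame of tray above 0.0345 m) and contact force between round_die and rim above 7 N) or ((x of bar_die in the frame of tray below -0.0345 m and y of bar_die in the frame of tray below -0.038 m) and (x of round_die in the frame of tray below -0.038 m and y of round_die in the frame of tray above 0.0345 m) and (x of pin_die in the frame of tray above 0.0345 m and y of pin_die in the frame of tray below -0.0345 m) and contact force between round_die and rim above 7 N))), for 0.05 s.
3. the pin die is home in the place the round-knob die left, pressed on the rim with at least 7 N ((((x of bar_die in the frame of tray below -0.038 m and y of bar_die in the frame of tray below -0.0345 m) and (x of round_die in the frame of tray above 0.0345 m and y of round_die in the frame of tray below -0.038 m) and (x of pin_die in the frame of tray above 0.038 m and y of pin_die in the frame of tray above 0.0345 m) and contact force between pin_die and rim above 7 N) or ((x of bar_die in the frame of tray below -0.0345 m and y of bar_die in the frame of tray below -0.038 m) and (x of round_die in the frame of tray below -0.038 m and y of round_die in the frame of tray above 0.0345 m) and (x of pin_die in the frame of tray above 0.0345 m and y of pin_die in the frame of tray above 0.038 m) and contact force between pin_die and rim above 7 N))), for 0.05 s.
At the end, for the whole second after the job is handed in: The bar die is in the pick-up place, the round-knob die in the bar die's old place and the pin die in the round-knob die's old place; each stands within 2 mm of the rim towards which it was slid and within 5.5 mm of the rim beside it, flat (under 0.05 rad, under 4 mm off the floor) and at rest ((((x of bar_die in the frame of tray below -0.038 m and y of bar_die in the frame of tray below -0.0345 m) and (x of round_die in the frame of tray above 0.0345 m and y of round_die in the frame of tray below -0.038 m) and (x of pin_die in the frame of tray above 0.038 m and y of pin_die in the frame of tray above 0.0345 m)) or ((x of bar_die in the frame of tray below -0.0345 m and y of bar_die in the frame of tray below -0.038 m) and (x of round_die in the frame of tray below -0.038 m and y of round_die in the frame of tray above 0.0345 m) and (x of pin_die in the frame of tray above 0.0345 m and y of pin_die in the frame of tray above 0.038 m))) and linear speed of each of bar_die, round_die, pin_die below 0.01 m/s and angle between each of bar_die, round_die, pin_die's own z axis and vertical below 0.05 rad and z of each of bar_die, round_die, pin_die in the frame of tray below 0.01 m); the robot touches nothing.
It fails at once if a die is pressed against the rim with more than 25 N (contact force between any of bar_die, round_die, pin_die and rim above 25 N).
It fails at once if a die is lifted more than 8 mm off the tray floor or tipped by more than 0.2 rad (it must slide) (z of any of bar_die, round_die, pin_die in the frame of tray above 0.014 m or angle between any of bar_die, round_die, pin_die's own z axis and vertical above 0.2 rad).
It fails at once if the bowl, the brush or the jar is moved by more than 25 mm (distance of any of bowl, brush, jar from where it was at the start of the episode above 0.025 m).
It also fails if it takes over 72 s, if anything falls off the work surface, if the arm or the gripper's body presses on something with over 40 N, if the wrist force passes 120 N, or if a joint passes its speed limit or range.

## Working session

There is one attempt and no reset: what is moved stays moved. The work goes in short steps, each a Python script; the robot and the scene stay as the last script left them, time stands still between calls to the robot, and variables do not carry over. Pictures are saved under pics/ and viewed, and the job is handed in when it is done.

```bash
ls; mkdir -p pics; python3 - <<'E'
from cell import env,kin,camera,calibration,job
import cv2,numpy as np
s=env.get_state();print(s)
for n in("scene","side","wrist"):
    p,d=camera(n);cv2.imwrite(f"pics/{n}0.png",p);np.save(f"pics/{n}0.npy",d)
    print(n,calibration(n))
E
```

```text
pics
{'time': 0.0, 'qpos': array([-0.10812155,  0.47776065,  0.02232273,  1.55646415, -0.01148289,
        1.10930615, -0.08307259]), 'joint_velocities': array([ 1.44355643e-03, -1.44248379e-04,  8.83097477e-04,  3.64638517e-04,
        1.31997996e-03,  7.92527876e-05, -1.96921026e-04]), 'joint_torque': array([-5.45967814e-04, -5.96443820e+01,  1.60769675e+00, -2.81194621e+01,
        1.24063640e-02,  9.39900521e-03,  2.20753498e-05]), 'tcp_pos': array([6.74531414e-01, 1.47704028e-05, 3.02946371e-01]), 'orientation': array([-5.88191220e-04,  7.07073550e-01,  7.07139432e-01, -6.87972522e-04]), 'force': array([ 0.30908044, -0.54227452,  0.30056877]), 'torque': array([-0.0383308 , -0.05048624,  0.01619918]), 'opening': 0.0858284937164855}
scene {'fx': 427.1713038308884, 'fy': 427.1713038308884, 'cx': 257.3560159718076, 'cy': 193.52872759414345, 'rvec': array([ 2.43491737,  1.01216439, -0.2785744 ]), 'tvec': array([-0.42433602, -0.34700038,  1.62434186])}
side {'fx': 433.939928977756, 'fy': 433.939928977756, 'cx': 251.48740135706322, 'cy': 190.84129566078016, 'rvec': array([ 2.07371936, -0.29747104,  0.17193578]), 'tvec': array([-0.59513428,  0.13566767,  1.06083182])}
wrist {'fx': 290.61519383722054, 'fy': 290.61519383722054, 'cx': 257.3019494044721, 'cy': 189.78444268504288, 'rvec': array([-2.84640307e+00, -5.41326064e-04,  1.24052709e-03]), 'tvec': array([-0.67418287, -0.0383951 ,  0.3783052 ])}
```

View pics/scene0.png

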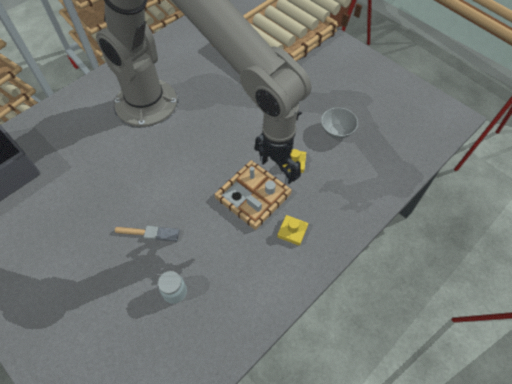

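View pics/side0.png

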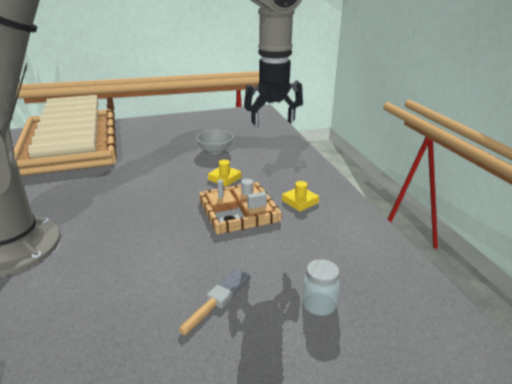

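View pics/wrist0.png

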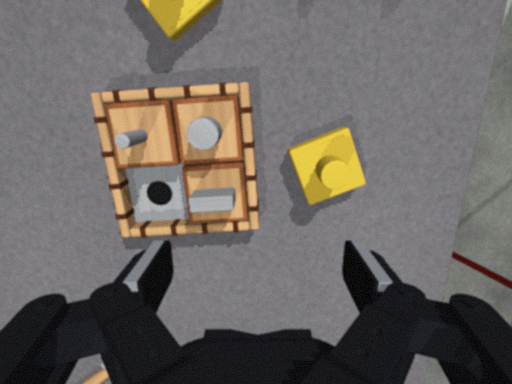

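The wrist view shows the tray with the hole at (159,192) bottom-left. The bar die is at (212,198), the steel round knob at (204,133) and the pin at (130,139). Two yellow look-alikes lie outside the tray, at (332,170) and (180,10). The round die is the steel-knobbed wooden one inside the tray, diagonal to the hole. Next I'll measure the tray and enlarge it to confirm.

```bash
cat > h.py <<'E'
import cv2,numpy as np
def pts(d,c):
    v,u=np.mgrid[0:384,0:512]
    P=np.stack([(u-c["cx"])/c["fx"]*d,(v-c["cy"])/c["fy"]*d,d],-1)
    R=cv2.Rodrigues(c["rvec"])[0]
    return (P-c["tvec"])@R
def ray(u,v,z,c):
    R=cv2.Rodrigues(c["rvec"])[0];o=-R.T@c["tvec"]
    r=R.T@np.array([(u-c["cx"])/c["fx"],(v-c["cy"])/c["fy"],1.]);return o+r*(z-o[2])/r[2]
E
python3 - <<'E'
from cell import env,camera,calibration
import cv2,numpy as np
from h import *
p,d=camera("wrist");c=calibration("wrist")
X=pts(d,c);roi=np.zeros(d.shape,bool);roi[70:245,85:270]=1
m=roi&(d>0)&(X[...,2]>.022)&(X[...,2]<.04)
print(np.median(X[m][:,2]))
n,l,s,_=cv2.connectedComponentsWithStats(m.astype(np.uint8));k=1+np.argmax(s[1:,4]);
Q=X[l==k][:,:2]
print(cv2.minAreaRect((Q*1000).astype(np.float32)))
print("table z",np.median(X[300:,:][d[300:]>0][:,2]),np.median(X[100:240,60:90,2]))
for nm,u,v,z in(("hole",159,192,.006),("barTop",212,193,.066),("knob",204,133,.066),("pin",123,141,.082),("yel1",332,180,.06),("yel2",175,0,.02)):
    print(nm,ray(u,v,z,c))
m2=roi&(d>0)&(X[...,2]>.055)&(X[...,2]<.095)
n,l,s,ce=cv2.connectedComponentsWithStats(m2.astype(np.uint8))
for k in range(1,n):
    if s[k,4]>15:
        Z=X[l==k];t=Z[Z[:,2]>Z[:,2].max()-.008];print(s[k],ce[k],t[:,2].max(),(t.min(0)+t.max(0))/2, cv2.minAreaRect((t[:,:2]*1000).astype(np.float32)))
cr=p[70:250,80:380];cv2.imwrite("pics/crop.png",cv2.resize(cr,None,fx=2.6,fy=2.6,interpolation=cv2.INTER_CUBIC))
E
```

```text
0.029514352873050844
((580.3983154296875, -0.7174835205078125), (182.8032989501953, 182.2330322265625), 3.7036430835723877)
table z 0.3040975845529689 -0.0006893093562216327
hole [ 0.54440159 -0.04110837  0.006     ]
barTop [ 0.62425573 -0.02348936  0.066     ]
knob [0.61888119 0.04202063 0.066     ]
pin [0.54077752 0.03578593 0.082     ]
yel1 [ 0.75751357 -0.01015602  0.06      ]
yel2 [0.58721017 0.17616704 0.02      ]
[187 117  33  33 839] [202.86293206 133.07866508] 0.06735853886411589 [0.61709784 0.04142492 0.0634051 ] ((617.165771484375, 41.356082916259766), (32.458431243896484, 33.089351654052734), 43.81293869018555)
[115 131  25  18 343] [126.72886297 139.06122449] 0.08313030255099553 [0.539722   0.03616595 0.07917282] ((539.669921875, 36.04589080810547), (15.580949783325195, 14.834575653076172), 84.32695007324219)
[189 192  46  20 766] [211.25065274 202.06657963] 0.06735540323471413 [ 0.62213784 -0.03597457  0.06337604] ((622.1141967773438, -36.14205551147461), (49.942325592041016, 18.194597244262695), 2.7159128189086914)
```

View pics/crop.png

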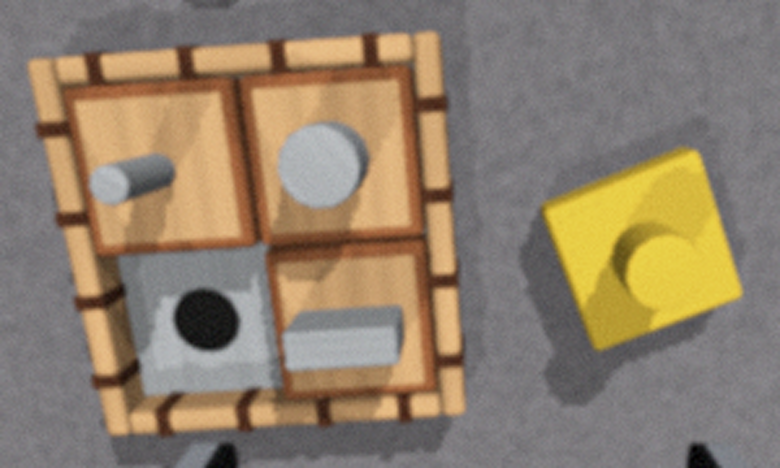

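Confirmed in the crop: the yellow die at (645,250) is outside the tray and not the one meant. The steel knob at (322,165) in the tray is the round die. The tray is centred at (0.580, -0.001) with a yaw of about 3.65°. First I'll push the bar with closed fingers, low on its +x end.

```bash
cat >> h.py <<'E'
from cell import env,kin,camera,calibration
from scipy.spatial.transform import Rotation as Ro
C=np.array([.5804,-.0007]);A=np.radians(3.65)
def W(x,y,z): 
    return [C[0]+x*np.cos(A)-y*np.sin(A),C[1]+x*np.sin(A)+y*np.cos(A),z]
def T(p):
    q=np.array(p[:2])-C;return np.round([q[0]*np.cos(A)+q[1]*np.sin(A),-q[0]*np.sin(A)+q[1]*np.cos(A),p[2]],4)
def ori(yaw):  # tool x along tray direction 'yaw', pointing down
    q=(Ro.from_euler('z',A+yaw)*Ro.from_quat([1,0,0,0])).as_quat();return [q[3],q[0],q[1],q[2]]
def st(t=""):
    s=env.get_state();f=s["force"];print(t,"t%.2f"%s["time"],T(s["tcp_pos"]),"F",np.round(T(list(C+f[:2])+[f[2]]),1),"op%.3f"%s["opening"]);return s
E
python3 - <<'E'
from h import *
print(env.nose_length)
env.grip(0.0,30)
print(kin.inverse_kinematics(W(.090,-.037,.2),ori(0)),kin.inverse_kinematics(W(.090,-.037,.2),ori(np.pi)))
env.reach(W(.090,-.038,.2),ori(np.pi if kin.inverse_kinematics(W(.09,-.038,.2),ori(0)) is None else 0));st("above")
print(env.movel(W(.090,-.038,.109),.08,stop_force=5));st("down")
p,d=camera("wrist");cv2.imwrite("pics/w1.png",p)
p,d=camera("side");cv2.imwrite("pics/s1.png",cv2.resize(p[120:260,150:350],None,fx=4,fy=4))
E
```

```text
0.0726
[-0.27673763  0.59641264  0.3334122   1.66566885 -0.23336041  0.91884841
 -1.36153113] [ 0.17492343  0.59700826 -0.31538793  1.63013862  0.21622097  0.9489337
  1.41859392]
above t2.13 [ 0.0903 -0.0378  0.2004] F [ 0.2 -0.5 -0.4] op0.000
False
down t3.42 [ 0.0904 -0.0381  0.1097] F [ 0.5  0.2 -0.8] op0.000
```

View pics/w1.png

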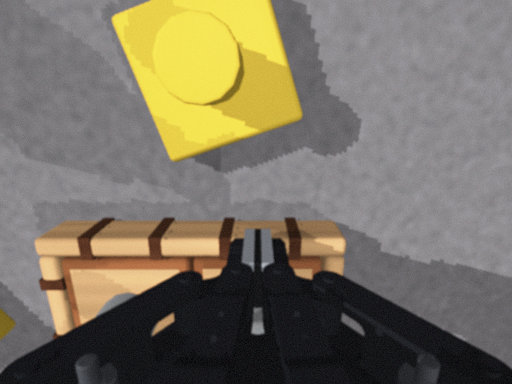

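View pics/s1.png

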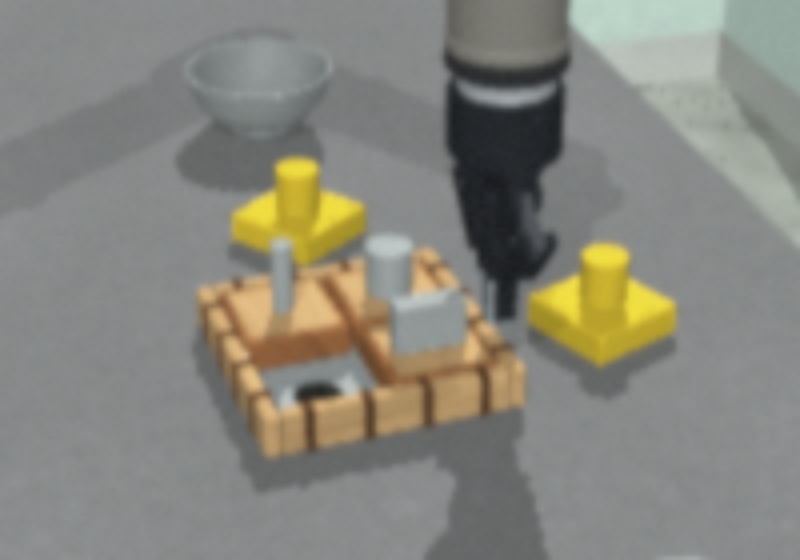

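The closed fingers hang past the +x rim, in line with the bar (side crop: fingers at (500,300), bar at (430,320)), and they are clear of everything. Now the slide.

```bash
python3 - <<'E'
from h import *
print(env.movel(W(.079,-.038,.109),.03,stop_force=6));st("near")
print(env.movel(W(.062,-.038,.109),.02,stop_force=6));st("a")
print(env.movel(W(.012,-.038,.109),.04,stop_force=7));st("b")
E
```

```text
False
near t4.03 [ 0.0789 -0.038   0.1091] F [ 0.7  0.2 -0.4] op-0.000
False
a t5.03 [ 0.0618 -0.038   0.109 ] F [ 0.1 -0.5 -0.3] op-0.000
False
b t6.43 [ 0.0119 -0.038   0.1089] F [ 0.6  0.  -1. ] op-0.000
```

```bash
python3 - <<'E'
from h import *
p,d=camera("side");cv2.imwrite("pics/s2.png",cv2.resize(p[120:260,150:350],None,fx=4,fy=4))
E
```

```text
(no output)
```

View pics/s2.png

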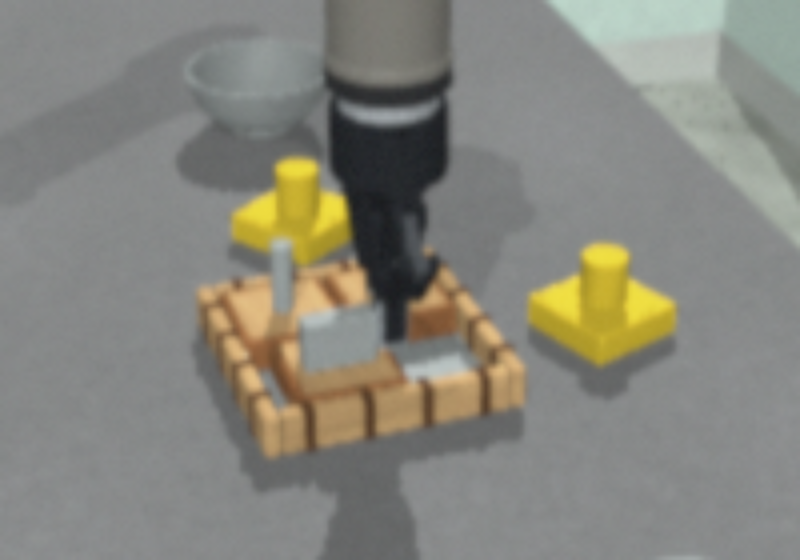

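The bar die is moving, with the fingers pressed on the bar's end at (395,320). Now the slow press home.

```bash
python3 - <<'E'
from h import *
print(env.movel(W(-.012,-.038,.109),.008,stop_force=9));st("press")
for i in range(3):
    env.dwell(.1);st()
E
```

```text
True
press t8.56 [-0.0042 -0.0379  0.1096] F [0.5 0.6 1.5] op-0.000
 t8.66 [-0.0041 -0.0379  0.1095] F [1.4 0.3 0.4] op0.000
 t8.76 [-0.0041 -0.0379  0.1094] F [ 0.9 -0.3  0.2] op0.000
 t8.86 [-0.0041 -0.0378  0.1093] F [-0.2 -0.1 -0.5] op0.000
```

The stop at 9 N came at the expected home position, but the arm relaxes after a stop. I'll build a sustained push in small steps and read the held force each time.

```bash
cat >> h.py <<'E'
def press(x,y,dx,dy,z=.109,step=.0004,n=14,goal=10.5,stop=14):
    """step the target along (dx,dy) from (x,y) until held force opposing >= goal"""
    best=0
    for i in range(1,n+1):
        r=env.movel(W(x+dx*step*i,y+dy*step*i,z),.005,stop_force=stop)
        F=[]
        for _ in range(3):
            env.dwell(.03);s=env.get_state();f=T(list(C+s["force"][:2])+[s["force"][2]]);F.append(-(f[0]*dx+f[1]*dy))
        print(i,r,"F",np.round(F,1),"Fz%.1f"%f[2],T(s["tcp_pos"]))
        if r or np.median(F)>=goal: break
    return np.median(F)
E
python3 - <<'E'
from h import *
print(press(-.0036,-.038,-1,0))
E
```

```text
1 False F [1.4 0.8 1.1] Fz-1.4 [-0.0041 -0.0379  0.1088]
2 False F [1.7 1.9 2.6] Fz-1.3 [-0.0042 -0.038   0.109 ]
3 False F [4.5 4.  4.8] Fz-2.7 [-0.0043 -0.038   0.1092]
4 False F [5.  5.5 4.7] Fz-2.2 [-0.0044 -0.038   0.1093]
5 False F [6.1 5.4 6.9] Fz-1.5 [-0.0046 -0.0379  0.1094]
6 False F [6.9 7.  6.8] Fz-2.8 [-0.0047 -0.0379  0.1096]
7 False F [7.  7.8 6.6] Fz-2.8 [-0.0047 -0.0379  0.1097]
8 False F [7.6 7.2 7.5] Fz-1.6 [-0.0048 -0.0379  0.1098]
9 False F [9.2 8.  8.2] Fz-2.8 [-0.0049 -0.0379  0.1099]
10 False F [9.2 9.2 8.9] Fz-2.6 [-0.005  -0.0379  0.11  ]
11 False F [10.4  9.6  9.2] Fz-2.9 [-0.0051 -0.0379  0.1101]
12 False F [ 9.8 10.6 10.1] Fz-1.1 [-0.0052 -0.0379  0.1103]
13 False F [10.8 11.1 10.5] Fz-2.9 [-0.0053 -0.0379  0.1104]
10.8024
```

```bash
python3 - <<'E'
from h import *
print(press(-.0088,-.038,-1,0,n=5,goal=12))
env.movel(W(-.0055,-.038,.109),.01);st()
env.movel(W(.012,-.038,.109),.04);st()
env.movel(W(.012,-.038,.2),.15);st()
p,d=camera("side");cv2.imwrite("pics/s3.png",cv2.resize(p[120:260,150:350],None,fx=4,fy=4))
p,d=camera("wrist");c=calibration("wrist");X=pts(d,c)
m=((d>0)&(X[...,2]>.055)&(X[...,2]<.095))
n,l,s,ce=cv2.connectedComponentsWithStats(m.astype(np.uint8))
for k in range(1,n):
    if s[k,4]>40:
        Z=X[l==k];t=Z[Z[:,2]>Z[:,2].max()-.008];r=cv2.minAreaRect((t[:,:2]*1000).astype(np.float32));print(ce[k].round(),T(list(np.array(r[0])/1000)+[t[:,2].max()]),r[1:])
cv2.imwrite("pics/w3.png",p)
E
```

```text
1 False F [11.2 10.8 11.4] Fz-2.2 [-0.0054 -0.0379  0.1105]
2 False F [11.7 10.8 12.1] Fz-1.6 [-0.0054 -0.0379  0.1107]
3 False F [11.7 12.  12. ] Fz-2.3 [-0.0055 -0.0379  0.1108]
12.0142
 t15.07 [-0.0045 -0.038   0.1094] F [ 6.1  0.5 -2.5] op-0.000
 t15.67 [ 0.0117 -0.0381  0.1088] F [-1.  -0.2 -0.4] op0.000
 t16.43 [ 0.0114 -0.0378  0.1993] F [ 0.9 -0.6 -0.4] op-0.000
[151. 168.] [0.0391 0.0387 0.0674] ((32.901527404785156, 32.968997955322266), 7.256290435791016)
[158. 269.] [-0.038   0.0387  0.0827] ((13.690277099609375, 15.714507102966309), 23.445493698120117)
```

View pics/s3.png

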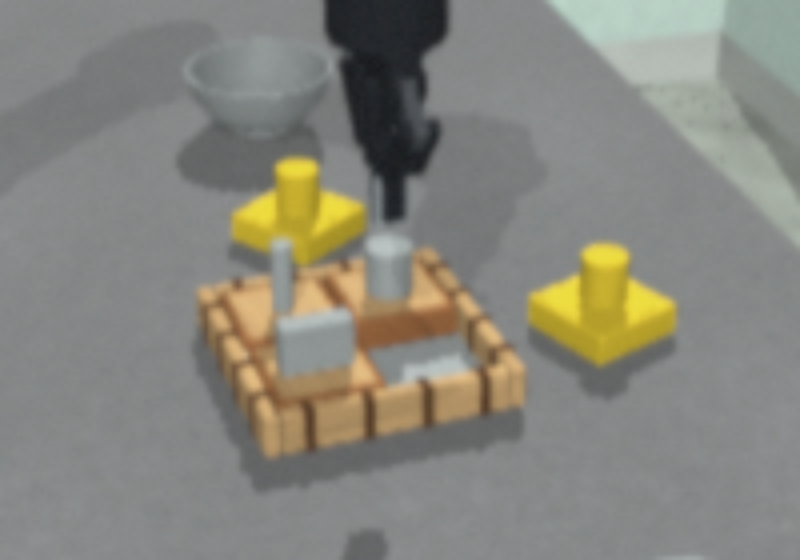

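View pics/w3.png

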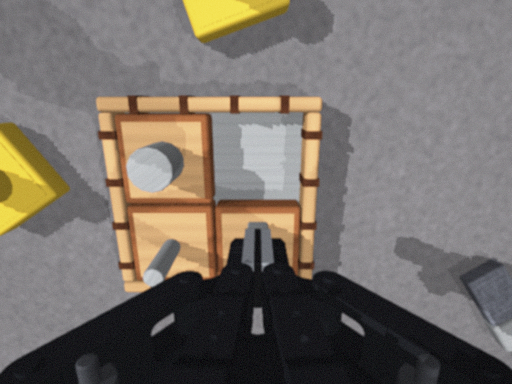

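Side and wrist views show the bar die at the far corner against the rim, with the round die (152,168) and pin die (158,269) still in place. Next is the round die, pushed along tray -y.

```bash
python3 - <<'E'
from h import *
env.reach(W(.039,.080,.2),ori(np.pi/2));st("above")
print(env.movel(W(.039,.076,.109),.1,stop_force=5));st("down")
print(env.movel(W(.039,.060,.109),.03,stop_force=7));st("a")
print(env.movel(W(.039,.000,.109),.04,stop_force=7));st("b")
p,d=camera("side");cv2.imwrite("pics/s4.png",cv2.resize(p[120:260,150:350],None,fx=4,fy=4))
E
```

```text
above t17.59 [0.0387 0.0792 0.1994] F [-1.1 -0.2 -0.5] op-0.000
False
down t18.65 [0.0395 0.0761 0.1097] F [-0.2 -0.2 -0.3] op0.000
False
a t19.33 [0.0389 0.0596 0.1089] F [-0.6 -0.3 -0.3] op-0.000
False
b t20.98 [ 3.910e-02 -1.000e-04  1.091e-01] F [-0.4  0.2 -0.8] op0.000
```

View pics/s4.png

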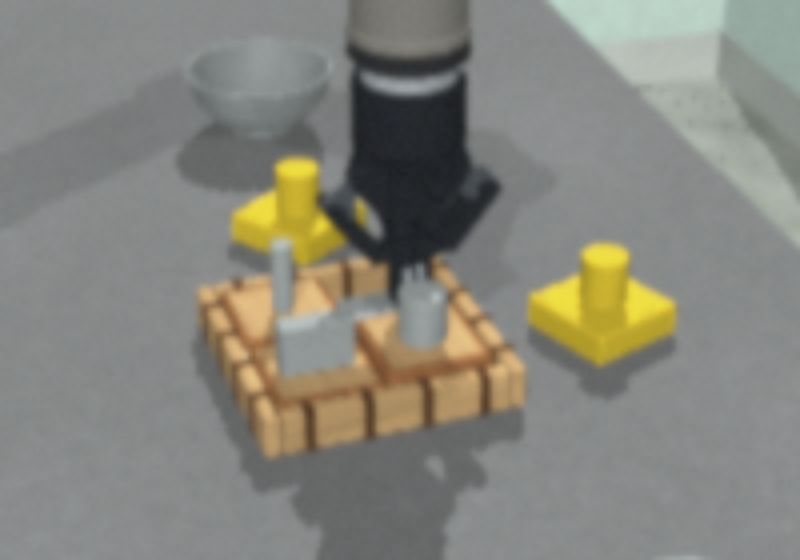

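The round die follows, with its knob at (422,315) and the fingers behind it.

```bash
python3 - <<'E'
from h import *
print(env.movel(W(.039,-.020,.109),.008,stop_force=7));s=st("press")
y=T(s["tcp_pos"])[1]
F=press(.039,y+.0003,0,-1,n=20,goal=12)
E
```

```text
True
press t22.57 [ 0.0387 -0.0114  0.1087] F [ 1.   1.  -0.5] op0.000
1 False F [0.7 0.7 0.8] Fz-0.7 [ 0.0389 -0.0115  0.1089]
2 False F [1.6 2.  2. ] Fz-0.9 [ 0.039  -0.0116  0.109 ]
3 False F [3.8 4.1 4.5] Fz-1.3 [ 0.039  -0.0117  0.109 ]
4 False F [6.2 6.2 6.2] Fz-0.6 [ 0.039  -0.0117  0.109 ]
5 False F [6.8 6.4 5.3] Fz0.4 [ 0.039  -0.0118  0.109 ]
6 False F [6.9 6.7 6.5] Fz-1.2 [ 0.039  -0.0118  0.109 ]
7 False F [7.  8.2 8.2] Fz-0.2 [ 0.039  -0.0118  0.109 ]
8 False F [8.9 8.4 8.3] Fz0.2 [ 0.0389 -0.0119  0.109 ]
9 False F [10.2  8.6  9.1] Fz0.6 [ 0.039  -0.0119  0.1091]
10 False F [ 9.8 10.2 10. ] Fz0.8 [ 0.039  -0.012   0.1091]
11 False F [10.4 10.3 10.5] Fz1.7 [ 0.039  -0.012   0.1091]
12 False F [11.9 10.7 10.9] Fz0.4 [ 0.039  -0.0121  0.1091]
13 False F [12.3 11.7 12.4] Fz1.4 [ 0.039  -0.0121  0.1092]
```

```bash
python3 - <<'E'
from h import *
env.movel(W(.039,-.0125,.109),.01)
env.movel(W(.039,.008,.109),.05)
env.movel(W(.039,.008,.21),.15);st()
env.reach(W(-.075,.0387,.21),ori(0));st("above")
p,d=camera("side");cv2.imwrite("pics/s5.png",cv2.resize(p[120:260,150:350],None,fx=4,fy=4))
print(env.movel(W(-.073,.0387,.109),.1,stop_force=5));st("down")
print(env.movel(W(-.056,.0387,.109),.03,stop_force=7));st("a")
p,d=camera("side");cv2.imwrite("pics/s6.png",cv2.resize(p[120:260,150:350],None,fx=4,fy=4))
E
```

```text
t29.17 [0.0384 0.0078 0.2092] F [-0.   0.8 -0.1] op-0.000
above t30.50 [-0.0748  0.0387  0.2097] F [ 0.7  0.7 -0.1] op0.000
False
down t31.71 [-0.0726  0.0387  0.1095] F [1.2 0.2 0.6] op0.000
False
a t32.42 [-0.0559  0.0387  0.109 ] F [ 0.4  0.3 -0.1] op-0.000
```

View pics/s5.png

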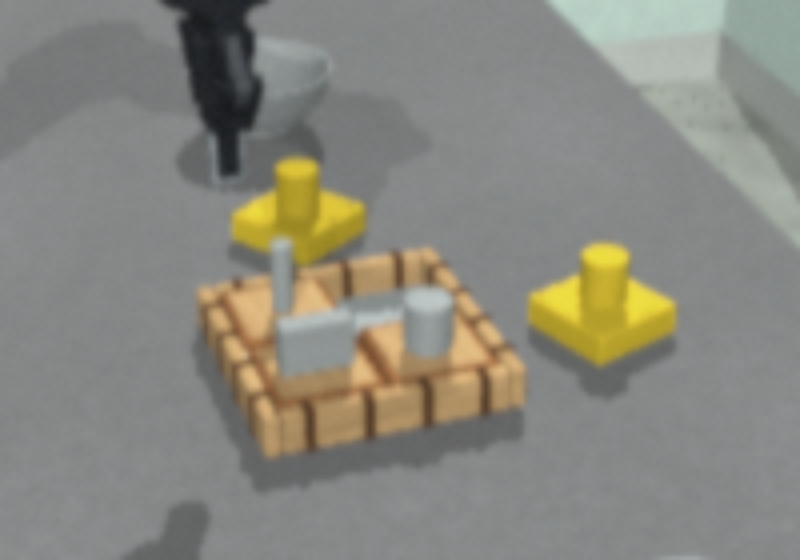

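View pics/s6.png

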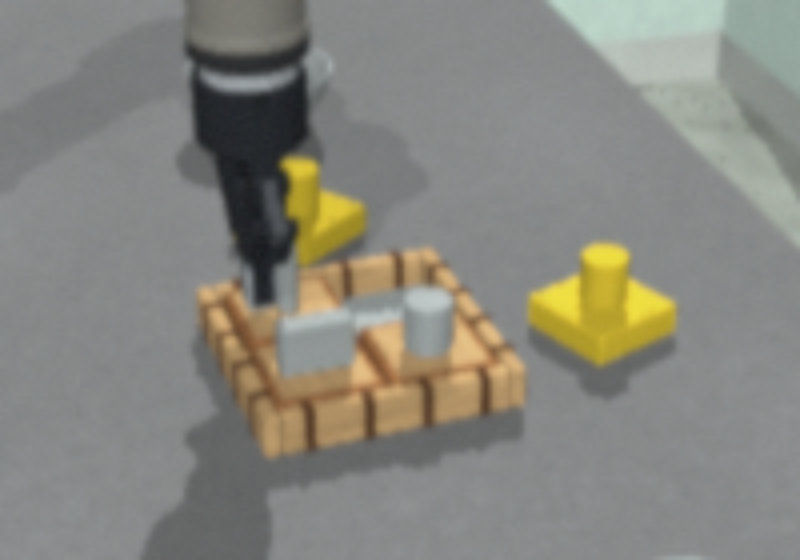

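The round die is home (knob at (428,322)) and the fingers are on the pin at (285,275). Sliding it along +x.

```bash
python3 - <<'E'
from h import *
print(env.movel(W(.008,.0387,.109),.04,stop_force=7));st("b")
print(env.movel(W(.030,.0387,.109),.008,stop_force=7));s=st("press")
p,d=camera("side");cv2.imwrite("pics/s7.png",cv2.resize(p[120:260,150:350],None,fx=4,fy=4))
x=T(s["tcp_pos"])[0]
if x>.018: press(x-.0003,.0387,1,0,n=20,goal=12)
E
```

```text
False
b t34.23 [0.008  0.0387 0.1091] F [-1.4 -0.3 -0.3] op-0.000
True
press t35.89 [0.0203 0.0385 0.1082] F [ 0.2 -0.8  1.1] op-0.000
1 False F [ 0.4  0.3 -0.3] Fz0.5 [0.0204 0.0387 0.109 ]
2 False F [0.9 1.8 1.3] Fz1.0 [0.0206 0.0387 0.1089]
3 False F [3.3 3.1 4.2] Fz1.4 [0.0207 0.0386 0.1088]
4 False F [5.  4.4 5.1] Fz1.9 [0.0209 0.0386 0.1087]
5 False F [7.4 5.7 6.9] Fz2.0 [0.0209 0.0386 0.1087]
6 False F [7.6 6.9 6.2] Fz2.2 [0.021  0.0385 0.1085]
7 False F [6.6 7.6 6.8] Fz3.4 [0.0211 0.0385 0.1084]
8 False F [8.4 8.9 8.3] Fz2.6 [0.0212 0.0385 0.1084]
9 False F [8.6 8.1 9.1] Fz2.8 [0.0216 0.0385 0.1083]
10 False F [9.1 9.3 8.6] Fz4.0 [0.0217 0.0385 0.1083]
11 False F [ 9.7 10.   9.5] Fz3.9 [0.022  0.0385 0.1083]
12 False F [9.3 9.9 9.7] Fz3.0 [0.0223 0.0385 0.1082]
13 False F [11.7 10.4 11.8] Fz3.9 [0.0224 0.0385 0.1082]
14 False F [11.2 11.1 11. ] Fz4.7 [0.0225 0.0385 0.1081]
15 False F [12.8 13.4 12.5] Fz5.9 [0.0225 0.0385 0.1081]
```

View pics/s7.png

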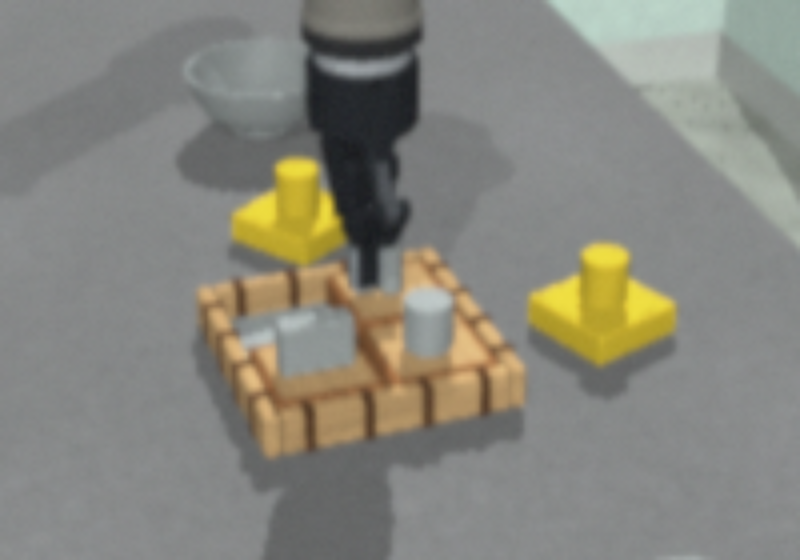

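```bash
python3 - <<'E'
from h import *
env.movel(W(.021,.0387,.109),.01)
env.movel(W(.004,.0387,.109),.04)
env.movel(W(.004,.0387,.22),.15)
env.reach([.59,-.10,.32],[0,.7071,.7071,0]);env.dwell(.3);st()
p,d=camera("wrist");c=calibration("wrist");X=pts(d,c);cv2.imwrite("pics/w8.png",p)
q,_=camera("side");cv2.imwrite("pics/s8.png",cv2.resize(q[120:260,150:350],None,fx=4,fy=4))
m=((d>0)&(X[...,2]>.055)&(X[...,2]<.095))
n,l,s,ce=cv2.connectedComponentsWithStats(m.astype(np.uint8))
for k in range(1,n):
    if s[k,4]>40:
        Z=X[l==k];t=Z[Z[:,2]>Z[:,2].max()-.008];r=cv2.minAreaRect((t[:,:2]*1000).astype(np.float32));print(ce[k].round(),T(list(np.array(r[0])/1000)+[t[:,2].max()]),r[1:])
Q=(X[...,:2]-C);tx=Q[...,0]*np.cos(A)+Q[...,1]*np.sin(A);ty=-Q[...,0]*np.sin(A)+Q[...,1]*np.cos(A)
for nm,a,b in(("bar",-40,-40),("round",40,-40),("pin",40,40)):
    k=(d>0)&(abs(tx-a/1e3)<.034)&(abs(ty-b/1e3)<.034)&(abs(X[...,2]-.03)<.007)
    Y=X[k];co=np.linalg.lstsq(np.c_[Y[:,:2],np.ones(len(Y))],Y[:,2],rcond=None)[0];print(nm,"tilt",co[:2].round(3),"z",np.median(Y[:,2]).round(4))
E
```

```text
t45.29 [ 0.0033 -0.0994  0.3198] F [ 1.3 -0.2  0.5] op0.000
[286.  31.] [0.04   0.0378 0.0836] ((15.04554271697998, 15.039840698242188), 20.574676513671875)
[417.  80.] [ 0.1795 -0.0152  0.0618] ((32.09131622314453, 33.6230354309082), 89.63349151611328)
[287. 113.] [ 0.0387 -0.0398  0.0679] ((32.850135803222656, 32.896934509277344), 27.137155532836914)
[215. 116.] [-0.0398 -0.0385  0.0678] ((50.24867248535156, 18.02996253967285), 3.8733553886413574)
bar tilt [0.001 0.001] z 0.0298
round tilt [-0.001 -0.002] z 0.0299
pin tilt [ 0.001 -0.003] z 0.0298
```

View pics/w8.png

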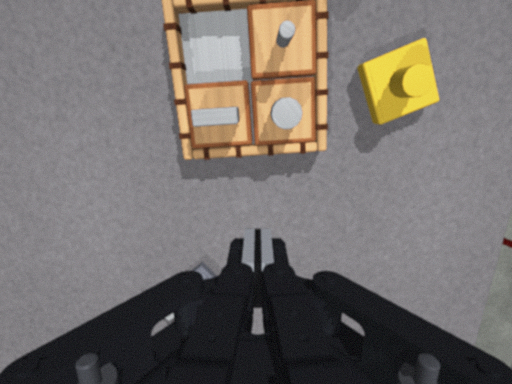

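View pics/s8.png

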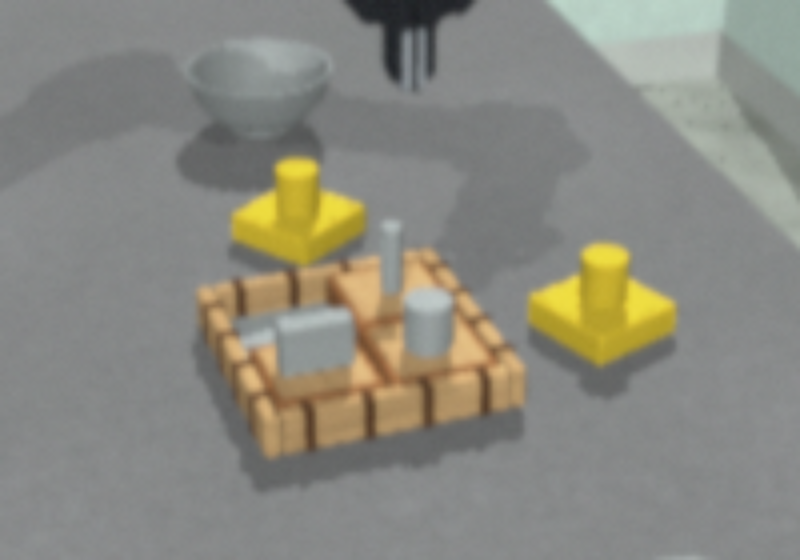

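All three dies are home and flat: bar x=-39.8, round y=-39.8, pin x=+40.0 mm, with tilt of 0.003 rad or less. The robot is clear, so I'm handing in.

```bash
python3 -c "
from cell import job
print(job.job_done())"
```

```text
the job is handed in; nothing more can be done
None
```

I slid all three dies on by one place with the closed fingertips, in the order bar, round knob, pin, and handed the job in at about 45 s of the 72 s allowed. Handing in gives no verdict, so I can only report my own checks.

- **Pressing:** I pressed each die home step by step until the wrist force read a held 12 to 13 N. The force on the rim itself cannot be measured directly. The first fast stop on the bar die relaxed to zero, so I pressed it again.
- **Positions:** In the last camera check the bar die was at x = -39.8 mm, the round die at y = -39.8 mm and the pin die at x = +40.0 mm in the tray frame. Their sideways offsets were 37.8 to 38.7 mm, within the limit.
- **Flatness:** All three dies lay flat, with tilt of 0.003 rad or less and tops at about 30 mm.
- **Surroundings:** The gripper stood well clear. The bowl and the yellow look-alikes were unmoved in the side view. I did not check the brush and jar separately at the end, but the arm never went near them.

No check failed. While the bar and pin dies were being pressed, the tool's height drifted by 1 to 2 mm, probably a slight lean of the arm or the die. It was gone after release.

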